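# Set a bottle warmer and engage its child lock

## Robot

A 6-joint arm with a two-finger parallel gripper is mounted at the origin on the work surface. World frame = base frame: x ahead of the robot, y to its left, z up, the work surface at z = 0. Lengths are in m, angles in rad, forces in N, time in s.
With the tool pointing down it reaches from about 0.275 to 1 m from the base axis. Payload 8.4 kg.
Tool frame: the origin (TCP) lies on the centre line of the jaws, within the pads' length; the fingertips stand 17 mm ahead of it and the grasp point (between the pads) lies 2 mm behind it (bot.tcp_to_tips is the z of the fingertips in the tool frame, in m); z points along the fingers, y is the line along which they close (so a half turn about z gives the same grasp; the last joint's range is limited). The gripper opens to 85 mm and grips with 20 to 120 N. Pads are 22 mm wide; open, the fingers measure 114 mm over their backs; the gripper's body (76 mm by 85 mm) begins 54 mm behind the grasp point. The pads swing forward as they close: fully open they stand 13 mm farther back than shut.
Start: joints at [-1.168, 0.353, 1.633, -0, 1.155, -0.002], TCP at [0.246, -0.574, 0.248] pointing down, gripper open.
Joint ranges: [-2.63, 2.63], [-0.92, 2.1], [0.06, 2.66], [-1.3, 4.44], [0, 2.69], [-3.02, 3.02]. Speed limits (rad/s): [2.22, 2.22, 2.79, 3.14, 3.14, 3.14].

## Interface

Orientations are given as a unit quaternion [x, y, z, w].
In Python, from workcell import bot, hand, kinematics, get_obs, vision, hand_in gives the robot as it stands. The module is installed in compiled form; this text tells all that it offers. Calls block until the motion is done:
- bot.reach(position, orientation): joint-space move of the TCP to a pose.
- bot.servo_line(position, ori=None, velocity=0.15): straight line of the TCP; ori=None keeps the orientation; velocity is the mean speed in m/s.
- bot.goto_joints(angles): joint-space move.
- hand.move_gripper(opening, strength=None): finger opening in m; strength is the grip in N (None keeps the last); returns when the fingers have stopped.
- bot.dwell(seconds).
- kinematics.solve_ik(position, orientation): joint angles nearest the present ones, or None.
- get_obs(): the state.
- vision.read_camera(name): name is "scene" or "side" or "wrist"; returns a dict with "frame" (400x640x3 uint8, red, green, blue), "intrinsics" (3x3 intrinsics, pixels), "view" (4x4, takes a point from world to camera coordinates). Camera axes: x right, y down, z forward; pixel columns grow to the right and rows downward; lengths in m; the calibration is good to about 2 mm. A picture is of the moment at which its call begins. There is no depth.
A pose or a line that the arm cannot do raises bot.IKError and nothing moves.
- hand_in(): hands the job in; it is judged then, once.
The state is a dict: "time_s": time; "joint_pos": joint angles; "joint_vel": joint speeds; "joint_efforts": joint torques, N m; "position": TCP position; "orientation": TCP orientation; "wrist_force": force on the tool from outside, world axes, zero at the start; "ft_torque": the same for the moment, N m; "gripper_width": finger opening in m; "grip_force": force on a finger pad.
Only numpy, scipy, OpenCV 4.12 (cv2) and the standard library are available. Lean on these libraries where they do the work, as an engineer would, in place of code of your own. Each camera call takes 0.05 s, during which the arm holds its last target. There are 200 camera calls.

## Task

Set the mint-green bottle warmer for the night: first nudge its small ridged flush slide one click, from its end notch into the middle of its three notches, then engage the child lock by pressing its raised cap down and, while it is down, sliding it all the way towards the round start button's side, so that it pops up again locked when you let go. Do not force anything, do not press the start button, and leave the spoon, pacifier case and dish where they are.

Things in the scene. Friction and masses are not known exactly. Their poses are not given: they have to be found in the camera images.
- warmer: Mint-green bottle warmer, fixed. Console block 150 (x) x 170 (y) x 55 mm high; origin at the centre of its underside on the shelf, flat deck 55 mm above. Joined to it on +y, a round pot 120 mm across, 110 mm high, axis at y = +135 mm. The controls and the start button are on the deck. +x points away from the robot, turned up to 0.45 rad.
- selector_base: Selector: white plate 66 (x) x 36 (y) x 6 mm fixed on the deck, turned like the warmer, origin at the centre of its underside, +x towards the start button's side. Its slide is flush; only a ridge stands up, 6 mm high, 5 mm thick (x), 16 mm wide. Selector and lock stand side by side, about 84 mm apart in the warmer's y; which is on the left differs.
- selector_ridge (a point): Centre of the top of the selector's ridge, 12 mm above the underside of the selector plate (67 mm above the shelf). Moves with the slide along the plate's x: 8 mm on the -x side of the plate's centre in the first notch, at the centre in the middle notch.
- selector (a joint): Position of the selector slide in m, growing towards the plate's +x: notches at 0 (start, give or take 2 mm), 0.008 (middle, wanted) and 0.016. The detent resists up to about 5 N, lets go half way, some 4 mm from a notch and snaps the slide by itself into the next.
- lock_base: Child lock: white plate 74 (x) x 40 (y) x 6 mm fixed on the deck, turned like the warmer, origin at the centre of its underside, +x towards the start button's side. On it a seat block 70 x 36 mm, and on that the white cap, 44 (x) x 30 (y) mm, standing 8 mm above the seat, to be pressed and slid along x. Unlocked, the cap's centre is 5 mm on the -x side of the plate's centre.
- lock (a joint): How far the cap is slid, in m: 0 unlocked (start), 0.010 fully slid to +x, locked. With the cap up it is blocked; pressed 2.5 mm or more it slides easily (about 1 N). Released when fully slid, it pops up and latches. A ridge 6 mm high, 5 mm thick crosses the cap near its +x end, its middle 18.5 mm from the cap's centre; the 38 mm of cap on its -x side are flat.
- lock_cap (a joint): How far the cap is pressed down, in m: 0 up, 0.006 bottomed. Spring: 2.5 N to start, 5 N at 2.5 mm where the latch is clear, 8.5 N at the bottom. The seat's height differs from run to run and is not measured: the flat of the cap (up) lies 16.5 to 22.5 mm above the underside of the lock's plate, 71 to 78 mm above the shelf, so feel for it.
- start (a joint): Start button travel in m, 0 up, 0.005 fully pressed. A round white button 24 mm across on the deck at the warmer's x = +55 mm, y = 0; must not be pressed.
- spoon: Bamboo spoon 180 mm long, lying along its x on the shelf to the right of the warmer. Leave alone.
- case: Transparent pacifier case 62 x 52 x 36 mm on the shelf beyond the warmer; origin at the centre of its underside. Leave alone.
- dish: White ceramic dish 84 mm across and 22 mm high on the shelf beyond the warmer's pot; origin at the centre of its underside. Leave alone.

How it is judged:
By the outcome, as a careful person would: the job done as asked, in the order asked, and still so for the second after the job is handed in, with the robot touching nothing.
It also fails if it takes over 51 s, if anything falls off the work surface, if the arm or the gripper's body presses on something with over 40 N, if the wrist force passes 120 N, or if a joint passes its speed limit or range.

## Working session

There is one attempt and no reset: what is moved stays moved. The work goes in short steps, each a Python script; the robot and the scene stay as the last script left them, time stands still between calls to the robot, and variables do not carry over. Pictures are saved under pics/ and viewed, at most 10 in all, crops included, and the job is handed in when it is done.

```bash
mkdir -p pics
cat > h.py <<'E'
import numpy as np, cv2
from workcell import bot, hand, kinematics, get_obs, vision, hand_in
def snap(cam,name):
    r=vision.read_camera(cam); cv2.imwrite(f'pics/{name}.png',r['frame'][:,:,::-1]); np.savez(f'pics/{name}.npz',K=r['intrinsics'],V=r['view']); return r
def px2w(name,uv,z):
    d=np.load(f'pics/{name}.npz'); K,V=d['K'],d['V']; R,t=V[:3,:3],V[:3,3]
    c=-R.T@t; ray=R.T@np.linalg.solve(K,[uv[0],uv[1],1.]); return c+ray*(z-c[2])/ray[2]
def w2px(name,p):
    d=np.load(f'pics/{name}.npz'); q=d['K']@(d['V']@np.append(p,1))[:3]; return q[:2]/q[2]
E
python3 - <<'E'
from h import *
for c in ['scene','side']:
    snap(c,c+'0'); V=np.load(f'pics/{c}0.npz')['V']; print(c,-V[:3,:3].T@V[:3,3])
o=get_obs(); print(o['time_s'],o['orientation'],bot.tcp_to_tips)
E
```

```text
scene [ 1.08796514 -0.29642361  0.74226255]
side [ 0.55222583 -0.6751246   0.59395314]
0.1 [ 9.79591503e-01  2.00997725e-01 -1.42931716e-04 -6.17290765e-04] 0.017
```

View pics/scene0.png

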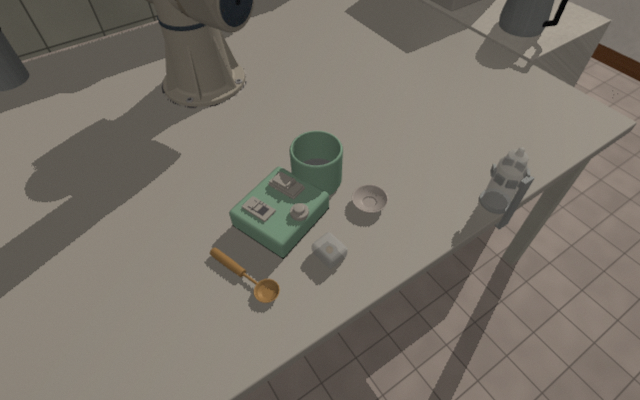

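View pics/side0.png

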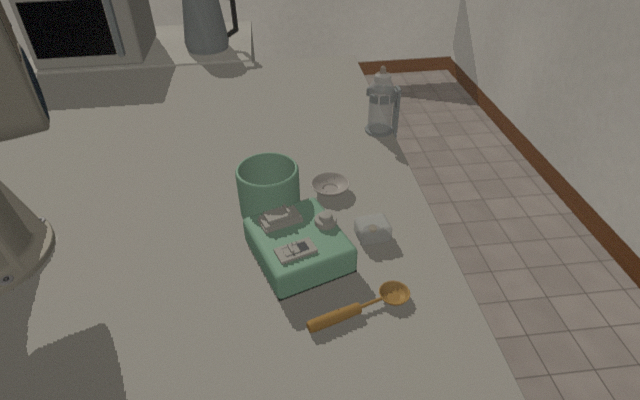

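The side view shows the selector on the right (−y) at about (296,251) with its ridge near (291,249). The lock is on the left near (280,217), the button at (326,218), and the deck's near edge runs (277,283) to (355,258).

Run:
```python
from h import *
for n,L in [('side0',[(276,281,.055),(354,256,.055),(296,251,.061),(280,217,.065),(326,220,.062)]),('scene0',[(284,238,.055),(233,207,.055),(258,208,.061),(287,184,.065),(300,211,.062)])]:
    for u,v,z in L: print(n,(u,v),px2w(n,(u,v),z).round(3))
V=None
a=px2w('side0',(276,281),.055);b=px2w('side0',(354,256),.055);d=b-a;yaw=np.arctan2(d[1],d[0]);print(np.linalg.norm(d),yaw)
c=px2w('side0',(296,251),.061)*.5+.5*px2w('side0',(280,217),.065)
from scipy.spatial.transform import Rotation as R
q=(R.from_euler('z',yaw)*R.from_euler('x',np.pi)).as_quat()
bot.reach([c[0]-.03,c[1],.24],q)
r=snap('wrist','w1');V=r['view'];print('cam',-V[:3,:3].T@V[:3,3],get_obs()['position'],get_obs()['time_s'])
cv2.imwrite('pics/w1.png',cv2.resize(r['frame'][:,:,::-1],(800,500)))
```

```text
side0 (276, 281) [ 0.539 -0.179  0.055]
side0 (354, 256) [ 0.669 -0.141  0.055]
side0 (296, 251) [ 0.575 -0.123  0.061]
side0 (280, 217) [ 0.553 -0.037  0.065]
side0 (326, 220) [ 0.634 -0.052  0.062]
scene0 (284, 238) [ 0.669 -0.11   0.055]
scene0 (233, 207) [ 0.539 -0.159  0.055]
scene0 (258, 208) [ 0.576 -0.118  0.061]
scene0 (287, 184) [ 0.557 -0.034  0.065]
scene0 (300, 211) [ 0.634 -0.05   0.062]
0.1354914767676868 0.2892225359663095
cam [ 0.60034434 -0.06070752  0.36605507] [ 0.53389632 -0.08065971  0.24000686] 2.2083
```

View pics/w1.png

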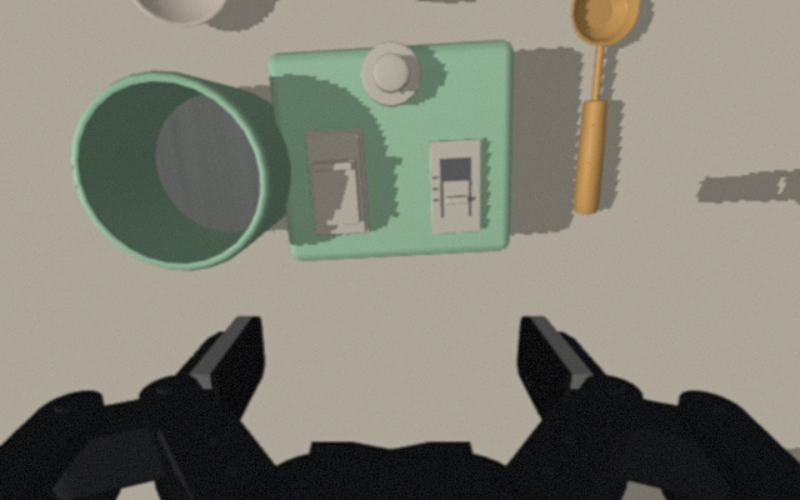

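The wrist view (800×500) shows the selector plate at corners (430,141), (481,139), (480,232), (430,233), with the lock at (307–367, 128–236) and the button at (390,73). I'll enlarge both controls.

Run:
```python
from h import *
s=.8
for n,P,z in [('sel',[(430,141),(481,139),(480,232),(430,233)],.061),('lock',[(307,131),(360,128),(367,232),(315,236)],.066)]:
    W=np.array([px2w('w1',(u*s,v*s),z) for u,v in P]); print(n,W.round(4).tolist(),W.mean(0)); 
    d=W[0]+W[1]-W[2]-W[3]; print(np.arctan2(d[1],d[0]),np.linalg.norm(d)/2,np.linalg.norm(W[0]-W[1]))
print(px2w('w1',(390*s,73*s),.062))
V=np.load('pics/w1.npz')
r=vision.read_camera('wrist')['frame'][90:210,230:400,::-1]
cv2.imwrite('pics/c1.png',cv2.resize(r,(0,0),fx=4.7,fy=4.7,interpolation=cv2.INTER_CUBIC))
```

```text
sel [[0.5997, -0.0895, 0.061], [0.6111, -0.1229, 0.061], [0.5484, -0.1447, 0.061], [0.5373, -0.1097, 0.061]] [ 0.57412886 -0.11671355  0.061     ]
0.3243752997503341 0.06601323297959301 0.03533865470662962
lock [[0.5823, -0.007, 0.066], [0.5944, -0.0409, 0.066], [0.526, -0.065, 0.066], [0.5124, -0.0297, 0.066]] [ 0.55378345 -0.03563623  0.066     ]
0.32664197193677047 0.07296825134037986 0.0360512329976731
[ 0.63387047 -0.0503889   0.062     ]
```

View pics/c1.png

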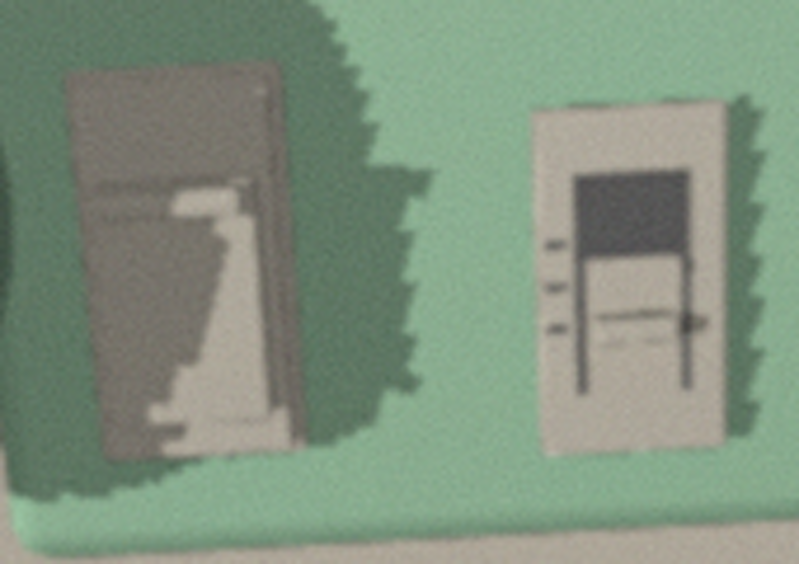

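The ridge sits at crop row ~329, level with the first notch mark (245/288/328). The lock cap spans rows 180–415 with its ridge near 200. The plates measure right and the yaw is about 0.325. Next I'll push the selector with closed fingers, watching the force.

```bash
cat >> h.py <<'E'
from scipy.spatial.transform import Rotation as R
yaw=.325; q=(R.from_euler('z',yaw)*R.from_euler('x',np.pi)).as_quat()
ux=np.array([np.cos(yaw),np.sin(yaw),0]); uy=np.array([-np.sin(yaw),np.cos(yaw),0]); uz=np.array([0,0,1.])
SEL=np.array([.5741,-.1167,0]); LOCK=np.array([.5535,-.0357,0])
T=bot.tcp_to_tips
def tip(base,x,z): return base+ux*x+uz*(z+T)
def F():
    f=get_obs()['wrist_force']; return np.array([f@ux,f@uy,f[2]])
E
python3 - <<'E'
from h import *
hand.move_gripper(0.0,20)
x=-25.5e-3
bot.reach(tip(SEL,x,.10),q); f0=F(); print('f0',f0,get_obs()['time_s'])
bot.servo_line(tip(SEL,x,.0640),velocity=.05); print('down',F()-f0,get_obs()['position'],get_obs()['time_s'])
fm=0;contact=None
for i in range(14):
    x+=.001; bot.servo_line(tip(SEL,x,.0640),velocity=.02); f=F()-f0
    print(round(x*1e3,1),f.round(2),round(get_obs()['time_s'],2))
    if abs(f[2])>8 or f[0]<-8: print('STOP');break
    if f[0]<-1: fm=min(fm,f[0])
    if fm<-2.0 and f[0]>-.8: print('snapped');break
snap('wrist','w2')
E
```

```text
f0 [0.69809661 0.11352945 1.08737682] 3.6167
down [-1.03226104  0.25712171 -0.35248696] [ 0.55004732 -0.12488972  0.08103756] 4.4833
-24.5 [-0.44 -0.61 -0.88] 4.73
-23.5 [-1.12 -0.96 -0.38] 4.98
-22.5 [-0.8   0.3  -0.59] 5.23
-21.5 [-1.53  0.27 -1.09] 5.48
-20.5 [-4.28 -0.15 -0.  ] 5.73
-19.5 [-7.83 -1.19  1.88] 5.98
-18.5 [-10.4   -2.17   3.05] 6.23
STOP
```

Run:
```python
from h import *
print(F(),get_obs()['position'],get_obs()['gripper_width'],get_obs()['ft_torque'])
a=cv2.imread('pics/w2.png')[200:400,160:480]
s=vision.read_camera('side')['frame'][170:300,220:380,::-1]
a=cv2.resize(a,(0,0),fx=1.5,fy=1.5,interpolation=2); s=cv2.resize(s,(480,390),interpolation=2)
a=cv2.resize(cv2.imread('pics/w2.png'),(480,300))
cv2.imwrite('pics/c2.png',cv2.resize(np.vstack([a,s]),(400,575)))
cv2.imwrite('pics/c2.png',np.vstack([a,s[60:350]]))
```

```text
[-8.80229617 -2.07230313  4.32113675] [ 0.55482219 -0.1229643   0.08070838] -8.004516603519998e-05 [-0.77603586  1.41427148  0.01286285]
```

View pics/c2.png

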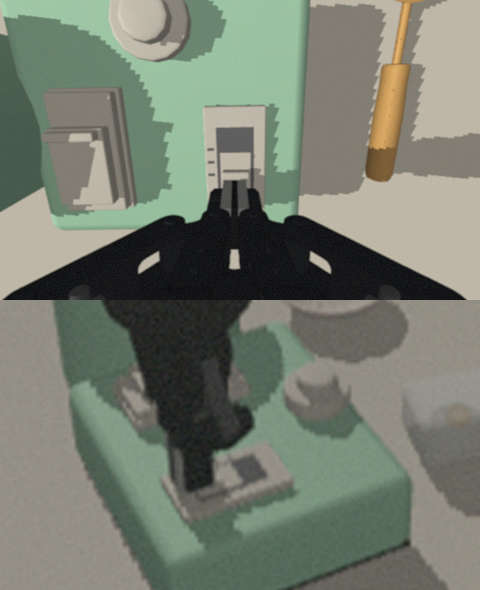

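The finger is behind the ridge as intended (pads at about (235,190) in the wrist half). But the force rises with little slide motion and there is an upward push, so the tip may be dragging. I'll back off, raise the tip and retry, logging actual motion.

```bash
cat >> h.py <<'E'
def P():
    p=get_obs()['position']-SEL; return np.array([p@ux,p@uy,p[2]-T])*1e3
E
python3 - <<'E'
from h import *
z=.0652
bot.servo_line(tip(SEL,-.0245,.0637),velocity=.03); print('back',F(),P())
bot.servo_line(tip(SEL,-.0245,z),velocity=.03); bot.dwell(.2); f0=F(); print('f0',f0,P())
x=-.0225; fm=0
for i in range(12):
    bot.servo_line(tip(SEL,x,z),velocity=.02); f=F()-f0
    print(round(x*1e3,1),f.round(2),P().round(2),round(get_obs()['time_s'],2))
    if f[0]<-9: print('STOP');break
    fm=min(fm,f[0])
    if fm<-2.5 and f[0]>-.8: print('snapped');break
    x+=.0007
snap('wrist','w3')
E
```

```text
back [ 0.12521148 -0.52922918  1.34968538] [-24.00292558  -0.15291933  63.87957949]
f0 [-0.25809134  0.84315908  0.02405418] [-2.44015856e+01  1.39548244e-03  6.52100815e+01]
-22.5 [ 0.73 -0.95  0.51] [-2.231e+01 -1.000e-02  6.519e+01] 7.38
-21.8 [ 0.74 -0.49 -0.79] [-21.8    0.    65.16] 7.63
-21.1 [-0.39 -1.36  0.99] [-2.107e+01 -1.000e-02  6.519e+01] 7.88
-20.4 [-1.05 -1.54  1.05] [-2.058e+01  2.000e-02  6.516e+01] 8.13
-19.7 [-3.83 -2.49  0.86] [-20.24   0.08  65.08] 8.38
-19.0 [-3.42 -0.26  1.09] [-1.922e+01  6.000e-02  6.512e+01] 8.63
-18.3 [-1.2  -0.79  0.13] [-17.91  -0.    65.26] 8.88
-17.6 [-0.45 -1.46  0.38] [-17.03  -0.12  65.37] 9.13
snapped
```

Run:
```python
from h import *
bot.servo_line(tip(SEL,-.0245,.0652),velocity=.05)
bot.servo_line(tip(SEL,-.045,.11),velocity=.1)
r=snap('wrist','w4')
def c(xy): return w2px('w4',SEL+ux*xy[0]+uy*xy[1]+uz*.061)
o=c((0,0)).round().astype(int); print(o,get_obs()['time_s'])
for n,x,z in [('ridge0',-.008,.067),('ridge8',0,.067),('ridge16',.008,.067),('plate+',.033,.061),('plate-',-.033,.061)]: print(n,((w2px('w4',SEL+ux*x+uz*z)-o+[60,60])*6).round())
a=r['frame'][max(0,o[1]-60):o[1]+40,max(0,o[0]-60):o[0]+60,::-1]
print(a.shape); cv2.imwrite('pics/c4.png',cv2.resize(a,(0,0),fx=6,fy=6,interpolation=2))
```

```text
[313 148] 10.1667
ridge0 [357. 453.]
ridge8 [357. 366.]
ridge16 [357. 277.]
plate+ [357. -13.]
plate- [357. 696.]
(100, 120, 3)
```

View pics/c4.png

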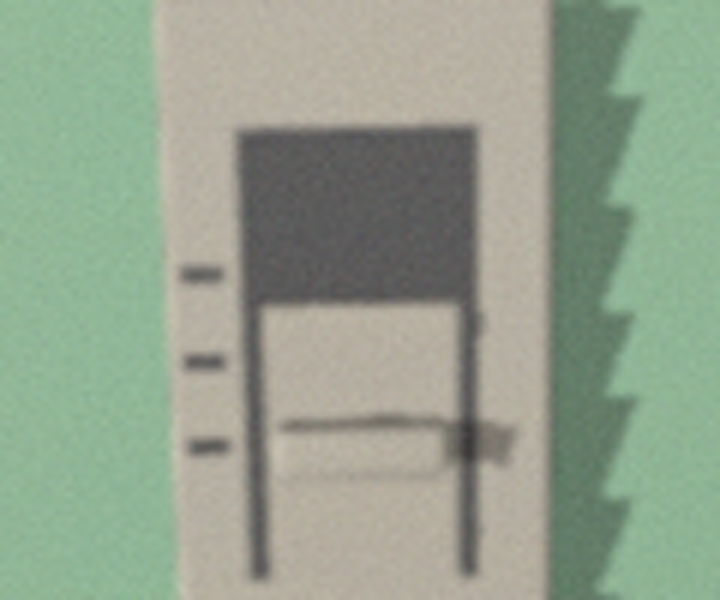

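The ridge is still at its first notch (crop row ~452; model 453 for first, 366 for middle). So the tip, evidently bevelled, slid over it. I'll push again lower, just clear of the plate.

Run:
```python
from h import *
z=.0622
bot.servo_line(tip(SEL,-.0265,.068),velocity=.15); bot.dwell(.2); f0=F()
bot.servo_line(tip(SEL,-.0265,z),velocity=.03); print('down',F()-f0,P())
x=-.0235; fm=0
for i in range(16):
    bot.servo_line(tip(SEL,x,z),velocity=.03); f=np.mean([F() for _ in range(3)],0)-f0
    print(round(x*1e3,1),f.round(2),P().round(2),round(get_obs()['time_s'],2))
    if f[0]<-11 or f[2]>7: print('STOP');break
    fm=min(fm,f[0])
    if fm<-2.5 and f[0]>-.9: print('drop');break
    x+=.0007
snap('wrist','w5')
```

```text
down [ 0.84790413 -1.46808429 -0.80912475] [-26.69797426   0.06289528  62.07794723]
-23.5 [ 0.   -0.59 -1.13] [-23.17  -0.08  62.29] 11.42
-22.8 [ 0.32  0.52 -0.8 ] [-2.275e+01  1.000e-02  6.223e+01] 11.67
-22.1 [ 0.04 -0.54 -1.24] [-22.06   0.    62.21] 11.92
-21.4 [-1.4  -0.49 -1.38] [-21.67   0.08  62.13] 12.17
-20.7 [-4.19 -1.81  0.29] [-21.2    0.11  62.06] 12.42
-20.0 [-2.77 -0.62  0.18] [-20.01   0.07  62.13] 12.67
-19.3 [-0.92 -0.35 -1.88] [-1.893e+01  1.000e-02  6.220e+01] 12.92
-18.6 [ 0.72 -0.62 -1.36] [-18.04  -0.15  62.36] 13.17
drop
```

Run:
```python
from h import *
bot.servo_line(tip(SEL,-.0265,.0622),velocity=.08)
bot.servo_line(tip(SEL,-.045,.11),velocity=.15)
r=snap('wrist','w6'); o=w2px('w6',SEL+uz*.061).round().astype(int); print(o,get_obs()['time_s'])
for x in(-.008,0,.008): print(((w2px('w6',SEL+ux*x+uz*.067)-o+[60,60])*6).round())
a=r['frame'][o[1]-60:o[1]+40,o[0]-60:o[0]+60,::-1]
cv2.imwrite('pics/c6.png',cv2.resize(a,(0,0),fx=6,fy=6,interpolation=2))
```

```text
[312 148] 14.0083
[362. 456.]
[362. 369.]
[362. 279.]
```

View pics/c6.png

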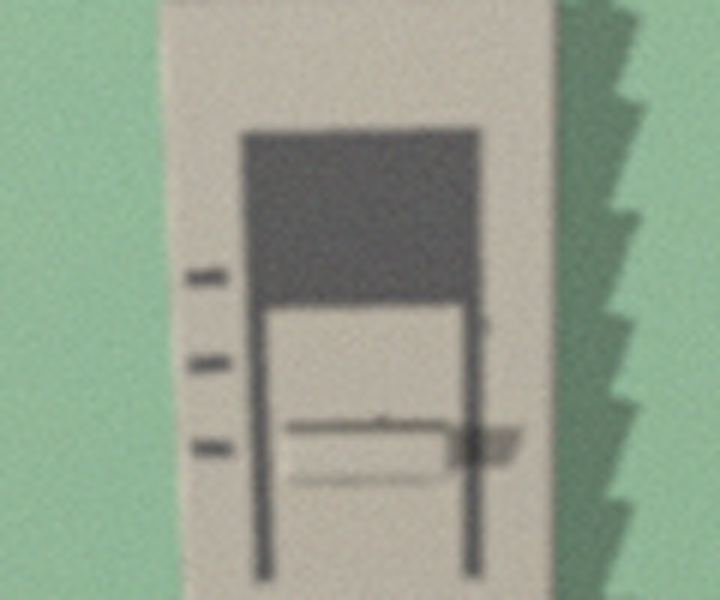

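It is still in the first notch. The detent force falls off towards half way, and I stopped at about 3.8 mm of travel, just short, so it sprang back. I'll now push about 5.5 mm past contact.

Run:
```python
from h import *
z=.0622
bot.servo_line(tip(SEL,-.0265,.068),velocity=.2); bot.dwell(.1); f0=F()
bot.servo_line(tip(SEL,-.0265,z),velocity=.04)
bot.servo_line(tip(SEL,-.0225,z),velocity=.03)
for x in [-.0215,-.0205,-.0195,-.0185,-.0178,-.0172,-.0166,-.0162]:
    bot.servo_line(tip(SEL,x,z),velocity=.03); f=np.mean([F() for _ in range(3)],0)-f0
    print(round(x*1e3,1),f.round(2),P().round(2),round(get_obs()['time_s'],2))
    if f[0]<-11 or f[2]>7: print('STOP');break
bot.servo_line(tip(SEL,-.0265,z),velocity=.08)
bot.servo_line(tip(SEL,-.045,.11),velocity=.15)
r=snap('wrist','w7'); o=w2px('w7',SEL+uz*.061).round().astype(int); print(o,get_obs()['time_s'])
for x in(-.008,0,.008): print(((w2px('w7',SEL+ux*x+uz*.067)-o+[110,60])*5).round())
a=r['frame'][max(0,o[1]-60):o[1]+55,o[0]-110:o[0]+40,::-1]
cv2.imwrite('pics/c7.png',cv2.resize(a,(0,0),fx=5,fy=5,interpolation=2))
```

```text
-21.5 [-1.7  -0.18  0.88] [-2.169e+01  5.000e-02  6.216e+01] 15.32
-20.5 [-5.95 -0.85  3.54] [-21.3    0.12  62.05] 15.57
-19.5 [-8.2  -0.91  4.2 ] [-20.96   0.18  62.01] 15.82
-18.5 [ 0.39 -0.2  -0.29] [-18.02  -0.14  62.29] 16.07
-17.8 [-0.29 -0.62  0.25] [-1.740e+01 -3.000e-02  6.227e+01] 16.32
-17.2 [-0.09  0.32 -0.09] [-17.07  -0.    62.22] 16.57
-16.6 [-0.88 -0.03 -1.04] [-1.656e+01  3.000e-02  6.219e+01] 16.82
-16.2 [-0.81 -0.37 -0.95] [-1.612e+01 -1.000e-02  6.220e+01] 17.07
[312 148] 17.8833
[551. 380.]
[551. 307.]
[551. 233.]
```

View pics/c7.png

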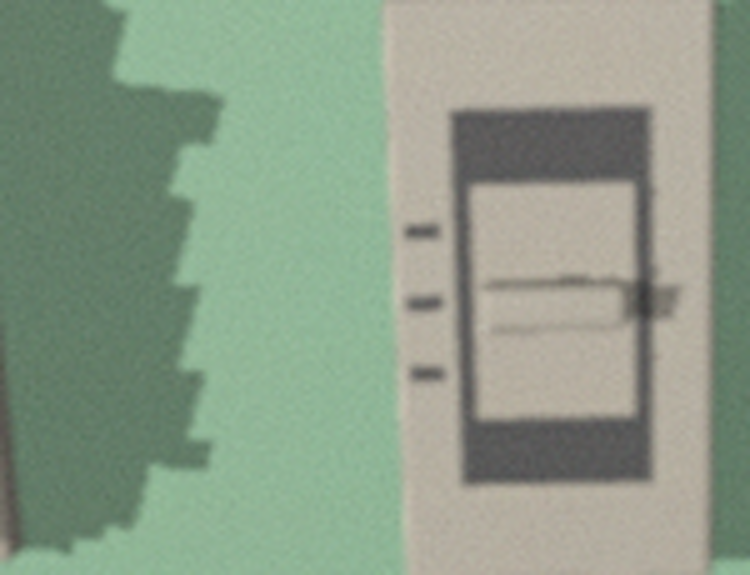

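The slide is now in the middle notch (ridge centre at row ~307, where the model puts the middle). Next is the lock: feel for the cap, press, slide and release.

Run:
```python
from h import *
x=-.003
def PL():
    p=get_obs()['position']-LOCK; return np.array([p@ux,p@uy,p[2]-T])*1e3
bot.servo_line(tip(LOCK,x,.11),velocity=.2); bot.servo_line(tip(LOCK,x,.0805),velocity=.06); bot.dwell(.15)
f0=np.mean([F() for _ in range(3)],0); z=.0800; st='down'
def m(x,z,v=.03):
    bot.servo_line(tip(LOCK,x,z),velocity=v); f=np.mean([F() for _ in range(3)],0)-f0
    print(st,round(x*1e3,1),round(z*1e3,1),f.round(2),PL().round(2),round(get_obs()['time_s'],2)); return f
f=m(x,z)
while f[2]<6.0 and z>.066:
    z-=.0007; f=m(x,z)
if 5.5<f[2]<14:
    st='slide'
    for i in range(9):
        x+=.002; f=m(x,z)
        if f[0]<-6 or f[2]>14: break
snap('wrist','w8')
```

```text
down -3.0 80.0 [ 0.2  -0.29 -0.84] [-2.880e+00  1.000e-02  8.017e+01] 19.56
down -3.0 79.3 [ 0.13  0.57 -0.28] [-3.050e+00  5.000e-02  7.926e+01] 19.81
down -3.0 78.6 [-0.21 -0.67  0.4 ] [-3.060e+00  1.000e-02  7.853e+01] 20.06
down -3.0 77.9 [ 0.33 -0.34  0.81] [-3.040e+00  1.000e-02  7.786e+01] 20.31
down -3.0 77.2 [0.98 0.25 0.29] [-3.060e+00  1.000e-02  7.712e+01] 20.56
down -3.0 76.5 [ 0.37 -0.58 -1.84] [-3.030e+00  4.000e-02  7.644e+01] 20.81
down -3.0 75.8 [-0.4  -0.92  0.71] [-2.930e+00 -4.000e-02  7.587e+01] 21.06
down -3.0 75.1 [-0.17 -0.26  2.51] [-2.870e+00 -3.000e-02  7.522e+01] 21.31
down -3.0 74.4 [0.18 0.79 4.01] [-2.830e+00 -3.000e-02  7.452e+01] 21.56
down -3.0 73.7 [0.27 1.   4.1 ] [-2.870e+00 -3.000e-02  7.377e+01] 21.81
down -3.0 73.0 [-0.25  0.47  4.83] [-2.890e+00 -3.000e-02  7.305e+01] 22.06
down -3.0 72.3 [ 0.3  -0.52  6.09] [-2.870e+00 -6.000e-02  7.243e+01] 22.31
slide -1.0 72.3 [ 0.5  -0.24  5.84] [-7.800e-01 -2.000e-02  7.244e+01] 22.56
slide 1.0 72.3 [0.07 0.56 6.22] [ 1.26 -0.   72.45] 22.81
slide 3.0 72.3 [0.75 0.66 6.46] [3.240e+00 3.000e-02 7.247e+01] 23.06
slide 5.0 72.3 [0.44 1.08 5.36] [5.210e+00 5.000e-02 7.242e+01] 23.31
slide 7.0 72.3 [0.21 0.95 6.18] [ 7.12  0.09 72.4 ] 23.56
slide 9.0 72.3 [-2.79 -0.18  6.26] [ 8.21  0.2  72.12] 23.81
slide 11.0 72.3 [-3.75 -0.95  5.9 ] [ 9.59  0.27 71.92] 24.06
slide 13.0 72.3 [-8.58 -2.54  6.23] [ 9.91  0.39 71.38] 24.31
```

The cap contacted at about 75.5 mm, slid freely for 10 mm and met its end stop. I'll ease the push, lift straight up and check.

Run:
```python
from h import *
bot.servo_line(tip(LOCK,.0108,.0721),velocity=.03); print(F())
bot.servo_line(tip(LOCK,.0108,.079),velocity=.02); print(F())
bot.servo_line(tip(LOCK,-.045,.13),velocity=.15)
r=snap('wrist','w9'); print(get_obs()['time_s'],F())
o=w2px('w9',LOCK+uz*.07).round().astype(int); print(o)
x0,y0=max(0,o[0]-60),max(0,o[1]-70)
def s(p): return ((w2px('w9',p)-[x0,y0])*4).round()
for x in (13.5,23.5): print('ridge',s(LOCK+ux*x*1e-3+uz*.081))
for x in(-8,0,8): print('sel',s(SEL+ux*x*1e-3+uz*.067))
cv2.imwrite('pics/c9.png',cv2.resize(r['frame'][y0:y0+145,x0:x0+190,::-1],(0,0),fx=4,fy=4,interpolation=2))
```

```text
[-3.37723617  1.87479571  6.2635658 ]
[-5.14755351 -0.57784656 -0.3059773 ]
25.8 [ 0.01581877  0.35089733 -0.28787601]
[312 147]
ridge [240. 191.]
ridge [240. 116.]
sel [784. 371.]
sel [789. 319.]
sel [795. 266.]
```

View pics/c9.png

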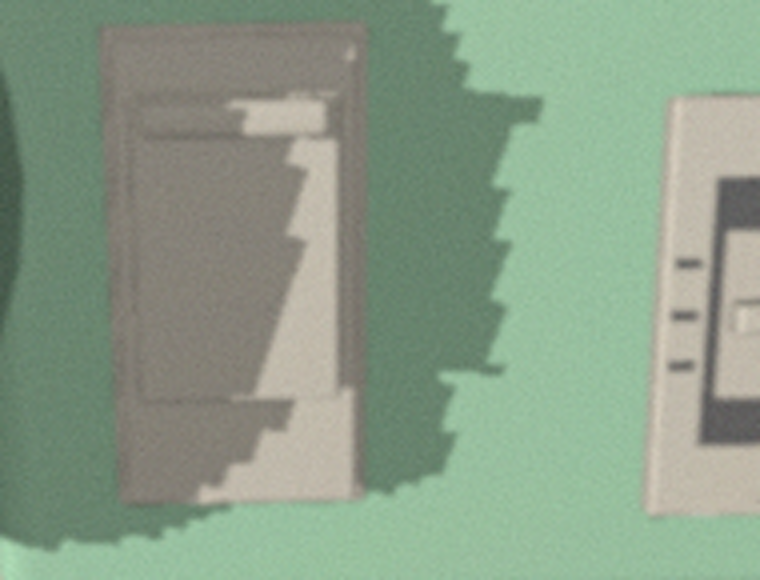

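The lock ridge is at row ~118 (model 116 locked, 191 unlocked) and the selector ridge is at its middle mark (~318). The arm is clear of everything.

```bash
python3 -c "
from h import *
print(hand_in())"
```

```text
the job is handed in; nothing more can be done
None
```

The selector is in its middle notch and the child lock is slid fully to the locked side, in that order, and the job is handed in at about 26 s; the selector took four pushes (measured peak about 10 N against its 5 N detent), and I judged the cap's pop-up by its position and the camera rather than by testing it.

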